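# Show how the centrifuge rotor is to be balanced

## Robot

A 7-joint arm with a two-finger parallel gripper is mounted at the origin on a cart in front of the work surface, level with it; the furniture and walls round the work are solid. World frame = base frame: x ahead of the robot, y to its left, z up, the work surface at z = 0. Lengths are in m, angles in rad, forces in N, time in s.
With the tool pointing down it reaches from about 0.4 to 0.85 m from the base axis. Payload 4.5 kg.
Tool frame: the origin (TCP) lies between the finger pads, 19 mm behind the fingertips; this is the grasp point; z points along the fingers, y is the line along which they close (so a half turn about z gives the same grasp; the last joint's range is limited). The gripper opens to 85 mm and grips with 20 to 120 N. Pads are 22 mm wide; open, the fingers measure 114 mm over their backs; the gripper's body (76 mm by 85 mm) begins 54 mm behind the grasp point. The pads swing forward as they close: fully open they stand 13 mm farther back than shut.
Start: joints at [1.229, 0.689, -0.195, 1.565, 0.157, 0.902, -0.215], TCP at [0.229, -0.581, 0.25] pointing down, gripper open.
Joint ranges: [-3.01, 3.01], [-0.46, 2.08], [-1.47, 1.51], [0.13, 2.56], [-1, 4.14], [0.04, 2.09], [-2.66, 2.66]. Speed limits (rad/s): [2.57, 2.57, 3.14, 3.14, 3.14, 3.14, 3.14].

## Interface

Orientations are given as a rotation vector (axis times angle).
In Python, from workcell import read_state, get_image, r gives the robot as it stands.
- The arm moves only by the tool jog_arm, never from a script. Its argument "motion" is a list of rows, each an object with "angular": the turn, a rotation vector about the tool's x, y, z in degrees, a list of three; "slide": the shift along the tool's x, y, z in mm, a list of three; "hand": the closure, from -1 (fully open) to 1 (shut). In form: [{"angular": [wx, wy, wz], "slide": [dx, dy, dz], "hand": hand}, ...]. A call has exactly 8 rows; each row is the pose to reach, as a shift and turn from the pose commanded when the call began, along the tool's axes at that moment; what a row does not reach only later rows make up. A row lasts 1/10 s, in which the tool goes at most 50 mm and 8.59 degrees, less where a joint would pass 70% of its speed; a pose out of reach is approached as far as the arm can. A call with a gripper value outside its range is refused whole. The fingers move at their own pace and stop on an object; the grip force is fixed at half the most. Time passes only in rows, so rows that repeat a pose let the fingers close, or fill a call up. It gives the time, the measured TCP pose, the force, the opening and the grip force at its end, in the units of the state.
- read_state(): the state, without advancing time (a new reading comes with each control period).
- get_image(name): name is "side" or "top"; returns a dict with "color" (480x640x3 uint8, red, green, blue), "z_map" (480x640 float32, m along the optical axis (not along the pixel's ray), 0 where there is no reading), "fx", "fy", "cx", "cy" (pixels), "pose" (4x4, takes a point from camera to world coordinates). Camera axes: x right, y down, z forward; pixel columns grow to the right and rows downward; lengths in m; the calibration is good to about 2 mm. A picture is of the moment at which its call begins.
- r.sign_off(): hands the job in; it is judged then, once.
The state is a dict: "t": time; "q": joint angles; "qvel": joint speeds; "joint_efforts": joint torques, N m; "ee_pos": TCP position; "orientation": TCP orientation; "ft_force": force on the tool from outside, world axes, zero at the start; "torque": the same for the moment, N m; "opening": finger opening in m; "finger_force": force on a finger pad.
Only numpy, scipy, OpenCV 4.12 (cv2) and the standard library are available. Lean on these libraries where they do the work, as an engineer would, in place of code of your own. Each camera call takes 0.05 s, during which the arm holds its last target. There are 200 camera calls.

## Task

The open centrifuge holds a single sample tube and needs a counterweight straight across from it. With a fingertip, gently push the rotor round until the empty bucket opposite the sample tube stands at the loading mark at the front; then show your colleague what goes where: point from just above (fingertips 1 to 3 cm over it, without touching) first at the one spare tube in the rack that is as long as the sample tube, then at that empty bucket, keeping still for two seconds over each, and finally draw the hand at least 20 cm away from the bucket. Nothing is picked up; do not touch the sample tube, the rack or its tubes, or disturb the things around, and leave the rotor standing at the mark.

Things in the scene. Friction and masses are not known exactly. Their poses are not given: they have to be found in the camera images.
- centrifuge: White bench centrifuge, fixed, 236 mm wide, 260 mm deep, deck at height 125 mm, lid (230 mm) standing open along the rear edge. Origin: on the cart top under the rotor's axis, the centre of the round bowl; +x of its frame points to the lid at the back, -x to the front with the sloping console; z up. Bowl opening 196 mm across, floor 82 mm below the deck.
- rotor (a joint): Rotor angle about its vertical axis, rad, grows anticlockwise seen from above; 0 or a whole turn when place_2 is at the loading mark. Turns both ways, light friction (0.6 N at a bucket), stays where left. Keep below 3 rad/s. Hub nut up to height 136 mm. Four forked arms at 90 degrees hold the buckets: see place_1, place_3.
- place_0 (a point): Centre of the mouth of the bucket that holds the sample tube: height 121 mm, 70 mm from the rotor's axis. Turns with the rotor.
- place_1 (a point): Centre of the mouth of an empty bucket (inner diameter 18 mm), a quarter turn anticlockwise from place_0 seen from above. The fork round each bucket is 39 mm wide along the circle, reaches out to 82 mm from the axis; its flat sides are 18 mm high, top at height 117 mm.
- place_2 (a point): Centre of the mouth of the empty bucket (inner diameter 18 mm) straight across from the sample tube: the place of the counterweight.
- place_3 (a point): Centre of the mouth of an empty bucket, a quarter turn clockwise from place_0. Between neighbouring forks is a gap about 70 mm wide (at 70 mm from the axis), open 50 mm and more down into the bowl: fingers can go in there and push on the side of a fork.
- load_point (a point): Fixed to the centrifuge: the point over the bowl, 70 mm in front of the axis at height 121 mm, where the bucket to be loaded has to stand. The loading mark is the small black diamond-shaped pointer on the front deck, 112 mm in front of the axis on the same line.
- sample_tube: The sample tube in the rotor, capped, 14 mm across, 76 mm long, upright in bucket place_0 and standing out 23 mm, to height 144 mm. Origin: its lower end. Not to be touched.
- tube_rack: Blue tube rack, 72 mm (x) by 138 mm (y), 45 mm high, loose. Origin: centre of its underside.
- spare_long: The spare tube of the sample tube's size: capped, 14 mm across the cap, 76 mm long, upright in the rack, top at height 79 mm. Origin: its lower end. The only long one in the rack; its place in the rack varies.
- spare_long_top (a point): Centre of the top of the long spare tube's cap, height 79 mm.
- spare_short_a: A short, thinner spare tube, 12 mm across, 63 mm long, upright in the rack, top at height 66 mm. Origin: its lower end.
- spare_short_b: Another short spare tube, same size as spare_short_a.
- spare_short_c: Another short spare tube, same size as spare_short_a.
- petri: Petri dish, 63 mm across, 15 mm high, at the front right of the cart. Bystander.
- jar: Clear staining jar, 50 x 58 mm, 92 mm high, at the back right of the cart. Bystander.
- timer: Laboratory timer, 44 x 60 mm, 16 mm high, at the front of the cart. Bystander.
- bottle: Dark bottle with a white screw cap, 33 mm across, 63 mm high, front left. Bystander.
- small_bottle: Small bottle with a grey screw cap, 21 mm across, 53 mm high, front left. Bystander.

How it is judged:
On the way, in this order (a step that is already met when the one before it is completed fails the run):
1. the empty bucket opposite the sample tube stands at the loading mark (within 12 mm), at rest, the hand off the rotor (horizontal distance between place_2 and load_point below 0.012 m and velocity of joint rotor between -0.05 and 0.05 rad/s and contact force between each of the arm, the fingers and centrifuge below 0.2 N), for 0.3 s.
2. pointing at the long spare tube: tool point within 13 mm of its axis, fingertips from just clear to about 4 cm above its cap, for 1.5 s (horizontal distance between place_2 and load_point below 0.012 m and velocity of joint rotor between -0.05 and 0.05 rad/s and horizontal distance between the grasp point and spare_long_top below 0.013 m and z of the grasp point in the frame of spare_long_top between 0.02 and 0.062 m), for 1.5 s.
3. pointing at the empty bucket opposite the sample tube, standing at the mark: tool point within 13 mm of its centre, fingertips from just clear to about 4 cm above its mouth, nothing touched, for 1.5 s (all of step 1 and horizontal distance between the grasp point and place_2 below 0.013 m and z of the grasp point in the frame of place_2 between 0.02 and 0.062 m), for 1.5 s.
At the end, for the whole second after the job is handed in: The empty bucket opposite the sample tube still stands at the loading mark (within 12 mm), the rotor at rest, the rack and its tubes standing upright and still, and the tool point is more than 15 cm away from that bucket (horizontal distance between place_2 and load_point below 0.012 m and velocity of joint rotor between -0.05 and 0.05 rad/s and distance between the grasp point and place_2 above 0.15 m and angle between each of tube_rack, spare_long, spare_short_a, spare_short_b, spare_short_c's own z axis and vertical below 0.15 rad and linear speed of each of tube_rack, spare_long, spare_short_a, spare_short_b, spare_short_c below 0.02 m/s); the robot touches nothing.
It fails at once if the sample tube is touched (contact force between any of the arm, the fingers and sample_tube above 0.3 N).
It fails at once if the rack or a tube in it is touched (contact force between any of the arm, the fingers and tube_rack above 0.3 N or contact force between any of the arm, the fingers and spare_long above 0.3 N or contact force between any of the arm, the fingers and spare_short_a above 0.3 N or contact force between any of the arm, the fingers and spare_short_b above 0.3 N or contact force between any of the arm, the fingers and spare_short_c above 0.3 N).
It fails at once if the rack or a tube in it is shifted or lifted (more than 10 mm) (distance of any of tube_rack, spare_long, spare_short_a, spare_short_b, spare_short_c from where it was at the start of the episode above 0.01 m).
It fails at once if the rotor is spun faster than 3 rad/s (velocity of joint rotor above 3 rad/s or velocity of joint rotor below -3 rad/s).
It fails at once if a thing lying around is moved by more than 15 mm (distance of any of petri, jar, timer, bottle, small_bottle from where it was at the start of the episode above 0.015 m).
It also fails if it takes over 72 s, if anything falls off the work surface, if the arm or the gripper's body presses on something with over 40 N, if the wrist force passes 120 N, or if a joint passes its speed limit or range.

## Working session

There is one attempt and no reset: what is moved stays moved. The work goes in short steps, Python scripts to look and compute and a tool call to move; the robot and the scene stay as the last step left them, time stands still between calls to the robot, and variables do not carry over. Pictures are saved under pics/ and viewed, at most 10 in all, crops included, and the job is handed in when it is done.

Besides the shell and the picture viewer there is one more tool, called after ">>>" in YAML: its name, and indented under it one key for each argument. jog_arm: Moves the arm, as the interface text tells. Its arguments: {"type":"object","properties":{"motion":{"type":"array","items":{"type":"object","properties":{"angular":{"type":"array","items":{"type":"number"}},"slide":{"type":"array","items":{"type":"number"}},"hand":{"type":"number"}}}}},"required":["motion"]}

```bash
mkdir -p pics; python3 - <<'E'
from workcell import read_state, get_image, r
import cv2,numpy as np
s=read_state();print(s)
for n in("top","side"):
    g=get_image(n);cv2.imwrite(f"pics/{n}0.png",g["color"][:,:,::-1]);np.savez(f"{n}0.npz",**g);print(n,g["fx"],g["fy"],g["cx"],g["cy"],g["pose"].round(4).tolist())
E
```

```text
{'t': 0.0, 'q': array([ 1.22883072,  0.69001719, -0.19454739,  1.56640784,  0.157262  ,
        0.90251448, -0.21508563]), 'qvel': array([ 0.00068512,  0.00047731,  0.00022859,  0.00096315, -0.00039137,
       -0.00020978,  0.00020893]), 'joint_efforts': array([ 1.98986351e-05, -5.39607918e+01, -1.26644567e+00, -1.58541405e+01,
        9.06693080e-03,  9.46109853e-03, -1.59250373e-06]), 'ee_pos': array([ 0.2291017 , -0.58078836,  0.24914715]), 'orientation': array([-3.08440528e+00, -5.86597159e-01,  7.16896947e-04]), 'ft_force': array([0.15863186, 1.20575028, 0.12602845]), 'torque': array([-0.04781782,  0.00670112,  0.01898369]), 'finger_force': 0.0, 'opening': 0.08551735811148323}
top 434.6328331977786 434.6328331977786 317.452519067301 238.89555133379488 [[0.0186, -0.9957, 0.091, 0.4089], [-0.9995, -0.0162, 0.0273, 0.1008], [-0.0257, -0.0914, -0.9955, 1.1071], [0.0, 0.0, 0.0, 1.0]]
side 561.6997385349429 561.6997385349429 322.9226548202049 244.94304208098185 [[0.7876, -0.5228, 0.3261, 0.157], [-0.6162, -0.6662, 0.42, -0.3418], [-0.0024, -0.5318, -0.8469, 1.0263], [0.0, 0.0, 0.0, 1.0]]
```

View pics/top0.png

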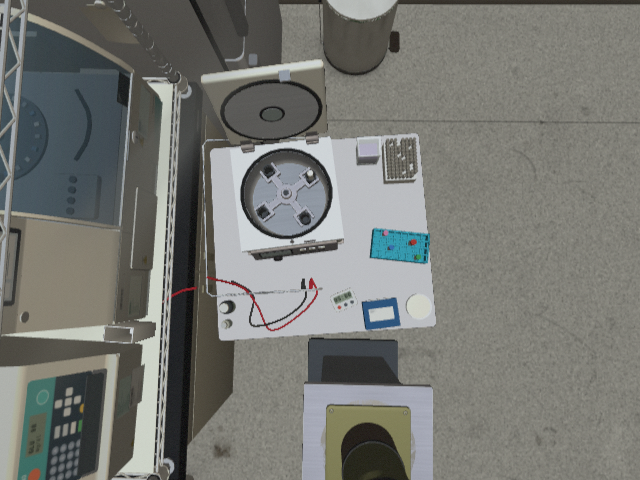

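View pics/side0.png

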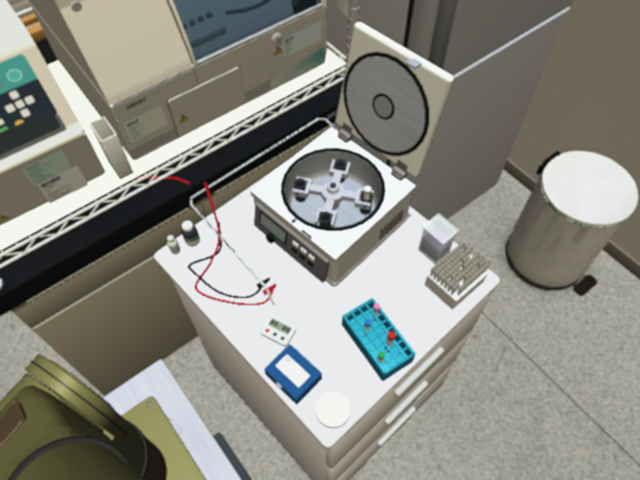

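The top view shows the bowl centre near (287,193), the sample tube at the upper-right bucket (310,175) and the mark near (291,241). The rack has caps at (384,233), (390,247), (412,242) and (416,257). Next I'll measure these in both views.

```bash
cat > h.py <<'E'
import numpy as np,cv2
def load(n): return dict(np.load(n+".npz"))
def ray(g,u,v,z):
    d=g["pose"][:3,:3]@np.array([(u-g["cx"])/g["fx"],(v-g["cy"])/g["fy"],1]);o=g["pose"][:3,3]
    return o+d*(z-o[2])/d[2]
def proj(g,p):
    c=g["pose"][:3,:3].T@(np.asarray(p)-g["pose"][:3,3]);return g["cx"]+g["fx"]*c[0]/c[2],g["cy"]+g["fy"]*c[1]/c[2]
def cloud(g):
    v,u=np.mgrid[:480,:640];z=g["z_map"].astype(float)
    c=np.stack([(u-g["cx"])/g["fx"]*z,(v-g["cy"])/g["fy"]*z,z],-1)
    return c@g["pose"][:3,:3].T+g["pose"][:3,3]
E
python3 - <<'E'
from h import *
T=load("top0");S=load("side0")
def caps(g,n,box):
    P=cloud(g);hsv=cv2.cvtColor(g["color"],cv2.COLOR_RGB2HSV);x0,y0,x1,y1=box
    sub=hsv[y0:y1,x0:x1].astype(int);H,Sa,V=sub[...,0],sub[...,1],sub[...,2]
    masks=dict(red=((H<8)|(H>172))&(Sa>130),pink=(H>140)&(H<=172)&(Sa>40),blue=(H>100)&(H<135)&(Sa>70),green=(H>45)&(H<80)&(Sa>90))
    for k,m in masks.items():
        nn,l,st,c=cv2.connectedComponentsWithStats(m.astype(np.uint8))
        for i in range(1,nn):
            if st[i,4]>=6:
                pz=P[y0:y1,x0:x1][l==i]; print(n,k,st[i,4],(c[i]+[x0,y0]).round(1),"zmax",np.percentile(pz[:,2],[50,90]).round(3),pz[:,:2].mean(0).round(3))
caps(T,"top",(365,222,435,268)); caps(S,"side",(335,290,420,385))
# sections
P=cloud(T)
print("sample tube px", [ (u,v,P[v,u].round(3).tolist()) for u,v in [(310,174),(312,173),(287,193),(291,241)]])
m=(P[...,2]>.13)&(P[...,2]<.16)
v,u=np.where(m[140:240,235:340]);q=np.c_[u+235,v+140];print(q.tolist()[:60], [P[b,a,2].round(3) for a,b in q][:60])
a=cv2.resize(T["color"][135:270,225:345],None,fx=4,fy=4,interpolation=cv2.INTER_CUBIC)
b=cv2.resize(T["color"][222:270,365:437],None,fx=4,fy=4,interpolation=cv2.INTER_CUBIC)
c=cv2.resize(S["color"][290:385,335:420],None,fx=3.3,fy=3.3,interpolation=cv2.INTER_CUBIC)
im=np.zeros((545,790,3),np.uint8)
for y,x,i in((0,0,a),(0,490,b),(200,490,c)): im[y:y+i.shape[0],x:x+i.shape[1]]=i
cv2.imwrite("pics/crop1.png",im[...,::-1])
E
```

```text
top red 22 [412.9 241.8] zmax [0.08  0.082] [ 0.5   -0.097]
top pink 20 [385.  232.6] zmax [0.066 0.069] [ 0.522 -0.033]
top blue 21 [391. 247.] zmax [0.065 0.068] [ 0.488 -0.048]
top green 19 [417.9 256.4] zmax [0.065 0.067] [ 0.466 -0.111]
side red 51 [391.1 335.1] zmax [0.078 0.08 ] [ 0.495 -0.103]
side pink 37 [376.1 306.5] zmax [0.064 0.067] [ 0.522 -0.034]
side blue 38 [367.4 322. ] zmax [0.064 0.067] [ 0.488 -0.049]
side green 32 [381.1 354.9] zmax [0.065 0.067] [ 0.466 -0.113]
sample tube px [(310, 174, [0.643, 0.147, 0.145]), (312, 173, [0.646, 0.142, 0.145]), (287, 193, [0.602, 0.199, 0.133]), (291, 241, [0.493, 0.188, 0.123])]
[[239, 140], [241, 140], [242, 140], [243, 140], [244, 140], [245, 140], [246, 140], [247, 140], [248, 140], [249, 140], [250, 140], [251, 140], [252, 140], [253, 140], [254, 140], [255, 140], [256, 140], [257, 140], [258, 140], [259, 140], [260, 140], [261, 140], [262, 140], [263, 140], [264, 140], [265, 140], [306, 140], [307, 140], [308, 140], [309, 140], [310, 140], [311, 140], [312, 140], [313, 140], [314, 140], [315, 140], [316, 140], [317, 140
[... 701 characters left out ...]
 np.float64(0.145), np.float64(0.144), np.float64(0.14), np.float64(0.135), np.float64(0.135), np.float64(0.136), np.float64(0.136), np.float64(0.139), np.float64(0.138), np.float64(0.134), np.float64(0.136), np.float64(0.137), np.float64(0.132), np.float64(0.134), np.float64(0.133), np.float64(0.133), np.float64(0.154), np.float64(0.159), np.float64(0.154), np.float64(0.155), np.float64(0.154), np.float64(0.155), np.float64(0.155), np.float64(0.151), np.float64(0.155), np.float64(0.152), np.float64(0.151), np.float64(0.148), np.float64(0.15), np.float64(0.151), np.float64(0.148), np.float64(0.149), np.float64(0.146), np.float64(0.145), np.float64(0.149), np.float64(0.15), np.float64(0.147)]
```

View pics/crop1.png

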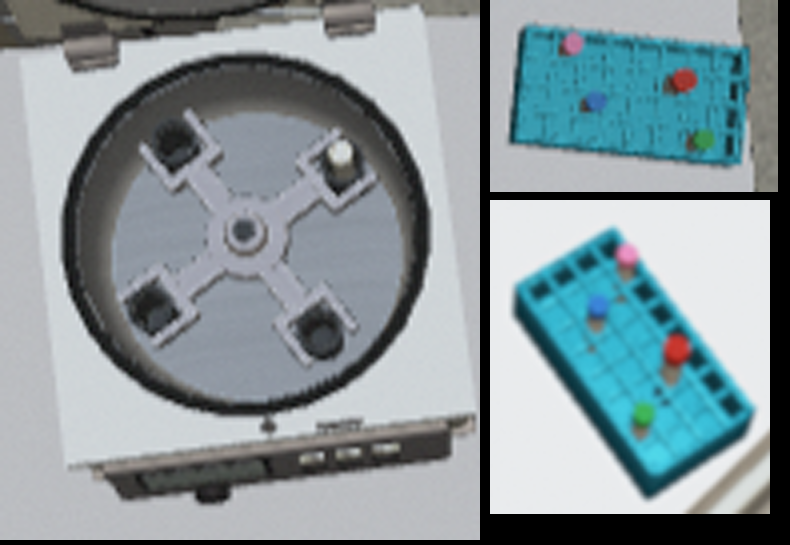

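Red is the long spare tube (cap at height 0.080). In the crop the sample tube is upper right, so the bucket opposite it is lower left. The mark is at pixel (292,241.5). I'll compute the geometry now.

```bash
cat >> h.py <<'E'
def f(p,k=3): return np.round(p,k).tolist()
E
python3 - <<'E'
from h import *
T=load("top0");S=load("side0")
P=cloud(T)
# bowl rim: dark ring inner edge -> points with z< .115 near bowl
g=cv2.cvtColor(T["color"],cv2.COLOR_RGB2GRAY)
hub=ray(T,225+244/4,135+230/4,.136); mark=ray(T,225+268/4,135+426/4,.125); smp=ray(T,225+341/4,135+149/4,.144); p2=ray(T,225+155/4,135+306/4,.119)
p1=ray(T,225+180/4,135+142/4,.119);p3=ray(T,225+322/4,135+333/4,.119)
for n,p in dict(hub=hub,mark=mark,smp=smp,p2=p2,p1=p1,p3=p3).items(): print(n,f(p),"r",f(np.hypot(*(p-hub)[:2])),"ang",f(np.degrees(np.arctan2(*(p-hub)[1::-1])),1), "side px",f(proj(S,p),1))
print("mids",f((smp+p2)/2),f((p1+p3)/2))
# deck centroid: white top at z~.125
dm=((P[...,2]>.12)&(P[...,2]<.13)&(np.abs(P[...,0]-.6)<.16)&(np.abs(P[...,1]-.2)<.16)).astype(np.uint8)
cs,_=cv2.findContours(cv2.morphologyEx(dm,cv2.MORPH_OPEN,np.ones((3,3))),cv2.RETR_CCOMP,cv2.CHAIN_APPROX_NONE)
for c in sorted(cs,key=cv2.contourArea)[-2:]:
    (a,b),_,_=cv2.fitEllipse(c);print("contour",cv2.contourArea(c),f(ray(T,a,b,.125)))
    print("minrect",cv2.minAreaRect(np.array([ray(T,*q[0],.125)[:2] for q in c],np.float32)))
for n,gg,uv in(("t",T,(412.9,241.8)),("s",S,(391.1,335.1))): print("red",n,f(ray(gg,*uv,.076)))
for n,z in(("petri",.015),("timer",.016)): pass
m=(P[...,2]>.01)&(P[...,0]>.25)&(P[...,0]<.85)&(abs(P[...,1])<.45)
nn,l,st,c=cv2.connectedComponentsWithStats(m.astype(np.uint8))
for i in range(1,nn):
    if st[i,4]>20: q=P[l==i];print("obj",f(c[i],0),st[i,4],f(q.min(0)),f(q.max(0)))
E
```

```text
hub [0.602, 0.201, 0.136] r 0.0 ang 0.0 side px [332.1, 184.7]
mark [0.492, 0.185, 0.125] r 0.112 ang -172.1 side px [292.6, 220.8]
smp [0.648, 0.146, 0.144] r 0.071 ang -50.2 side px [367.3, 188.1]
p2 [0.561, 0.253, 0.119] r 0.067 ang 128.7 side px [300.3, 184.0]
p1 [0.657, 0.241, 0.119] r 0.068 ang 36.4 side px [340.5, 165.0]
p3 [0.546, 0.156, 0.119] r 0.072 ang -141.4 side px [323.9, 218.1]
mids [0.604, 0.2, 0.132] [0.602, 0.199, 0.119]
contour 5887.5 [0.603, 0.201, 0.125]
minrect ((0.6042026877403259, 0.20218640565872192), (0.20406831800937653, 0.2081957757472992), 46.26908493041992)
contour 10223.5 [0.601, 0.201, 0.125]
minrect ((0.6042513847351074, 0.20216181874275208), (0.24048244953155518, 0.2357398271560669), 8.338871002197266)
red t [0.5, -0.097, 0.076]
red s [0.501, -0.099, 0.076]
obj [278.0, 161.0] 20832 [0.36, 0.066, 0.01] [0.805, 0.418, 1.107]
obj [197.0, 122.0] 42 [0.409, 0.101, 0.011] [0.844, 0.45, 1.107]
obj [390.0, 156.0] 2159 [0.409, -0.112, 0.01] [0.758, 0.101, 1.107]
obj [401.0, 245.0] 1064 [0.409, -0.143, 0.01] [0.536, 0.101, 1.107]
obj [188.0, 289.0] 54 [0.37, 0.405, 0.019] [0.387, 0.45, 0.112]
obj [343.0, 299.0] 402 [0.329, 0.029, 0.01] [0.387, 0.097, 0.02]
obj [188.0, 299.0] 27 [0.339, 0.448, 0.01] [0.365, 0.45, 0.041]
obj [419.0, 306.0] 510 [0.317, -0.154, 0.01] [0.409, 0.101, 1.107]
obj [381.0, 313.0] 1038 [0.289, -0.074, 0.011] [0.409, 0.101, 1.107]
obj [227.0, 306.0] 182 [0.321, 0.334, 0.011] [0.353, 0.367, 0.068]
obj [263.0, 323.0] 88 [0.29, 0.101, 0.012] [0.409, 0.298, 1.107]
obj [226.0, 323.0] 82 [0.286, 0.341, 0.011] [0.305, 0.36, 0.057]
```

```bash
cat >> h.py <<'E'
from scipy.spatial.transform import Rotation as R
C=np.array([.602,.2006]); FRONT=np.radians(188.1)
def plan(*targets):
    """targets (x,y,z,yaw deg): slide mm and angular deg from the present pose, tool down"""
    from workcell import read_state
    s=read_state();R0=R.from_rotvec(s["orientation"]);x=R0.as_matrix()[:,0]
    print("t",round(s["t"],2),"pos",f(s["ee_pos"],4),"yaw",round(np.degrees(np.arctan2(x[1],x[0])),1),"q",f(s["q"],2),"F",f(s["ft_force"],1))
    for t in targets:
        Rt=R.from_euler("z",t[3],degrees=True)*R.from_euler("x",180,degrees=True)
        print(t,"slide",f(R0.inv().apply(np.array(t[:3])-s["ee_pos"])*1e3,0),"ang",f(np.degrees((R0.inv()*Rt).as_rotvec()),1))
def polar(th,r=.07): return tuple(np.round(C+r*np.array([np.cos(np.radians(th)),np.sin(np.radians(th))]),4))
E
python3 -c "
from h import *
print(polar(174))
plan((.48,-.25,.28,0),(*polar(174),.26,-6))"
```

```text
(np.float64(0.5324), np.float64(0.2079))
t 0.1 pos [0.2291, -0.5809, 0.2492] yaw 21.5 q [1.23, 0.69, -0.19, 1.57, 0.16, 0.9, -0.22] F [0.6, -1.0, 0.1]
(0.48, -0.25, 0.28, 0) slide [355.0, -216.0, -30.0] ang [-0.1, 0.0, 21.5]
(np.float64(0.5324), np.float64(0.2079), 0.26, -6) slide [572.0, -622.0, -10.0] ang [-0.1, 0.0, 27.5]
```

>>> jog_arm:
  motion:
    - {"angular": [0, 0, 5], "slide": [40, -25, -10], "hand": 1}
    - {"angular": [0, 0, 10], "slide": [80, -50, -20], "hand": 1}
    - {"angular": [0, 0, 15], "slide": [120, -75, -30], "hand": 1}
    - {"angular": [0, 0, 20], "slide": [160, -100, -30], "hand": 1}
    - {"angular": [0, 0, 21.5], "slide": [200, -125, -30], "hand": 1}
    - {"angular": [0, 0, 21.5], "slide": [240, -150, -30], "hand": 1}
    - {"angular": [0, 0, 21.5], "slide": [280, -175, -30], "hand": 1}
    - {"angular": [0, 0, 21.5], "slide": [320, -200, -30], "hand": 1}

```text
t: 0.9
ee_pos: [0.4543, -0.2761, 0.2798]
orientation: [-3.141, -0.001, 0.001]
ft_force: [1.2, -0.5, -0.9]
opening: 0.0001
finger_force: 0.0
```

```bash
python3 -c "
from h import *
plan((*polar(174),.26,-6))"
```

```text
t 0.9 pos [0.4543, -0.2761, 0.2798] yaw 0.0 q [0.5, 0.52, -0.07, 1.81, 0.05, 0.81, -1.16] F [1.2, -0.5, -0.9]
(np.float64(0.5324), np.float64(0.2079), 0.26, -6) slide [78.0, -484.0, 20.0] ang [-0.0, 0.0, 6.0]
```

>>> jog_arm:
  motion:
    - {"angular": [0, 0, 6], "slide": [8, -48, 0], "hand": 1}
    - {"angular": [0, 0, 6], "slide": [16, -96, 0], "hand": 1}
    - {"angular": [0, 0, 6], "slide": [24, -144, 0], "hand": 1}
    - {"angular": [0, 0, 6], "slide": [31, -192, 0], "hand": 1}
    - {"angular": [0, 0, 6], "slide": [39, -240, 0], "hand": 1}
    - {"angular": [0, 0, 6], "slide": [47, -288, 0], "hand": 1}
    - {"angular": [0, 0, 6], "slide": [55, -336, 0], "hand": 1}
    - {"angular": [0, 0, 6], "slide": [62, -384, 0], "hand": 1}

```text
t: 1.7
ee_pos: [0.5153, 0.1081, 0.2798]
orientation: [3.137, -0.163, -0.0]
ft_force: [1.0, 0.3, 0.5]
opening: 0.0001
finger_force: 0.0
```

```bash
python3 -c "
from h import *
plan((*polar(174),.18,-6))"
```

```text
t 1.7 pos [0.5153, 0.1081, 0.2798] yaw -6.0 q [-0.28, 0.52, -0.02, 1.83, 0.01, 0.79, -1.98] F [1.0, 0.3, 0.5]
(np.float64(0.5324), np.float64(0.2079), 0.18, -6) slide [7.0, -101.0, 100.0] ang [0.0, 0.0, 0.0]
```

>>> jog_arm:
  motion:
    - {"angular": [0, 0, 0], "slide": [4, -48, 0], "hand": 1}
    - {"angular": [0, 0, 0], "slide": [7, -90, 0], "hand": 1}
    - {"angular": [0, 0, 0], "slide": [7, -101, 20], "hand": 1}
    - {"angular": [0, 0, 0], "slide": [7, -101, 50], "hand": 1}
    - {"angular": [0, 0, 0], "slide": [7, -101, 80], "hand": 1}
    - {"angular": [0, 0, 0], "slide": [7, -101, 100], "hand": 1}
    - {"angular": [0, 0, 0], "slide": [7, -101, 100], "hand": 1}
    - {"angular": [0, 0, 0], "slide": [7, -101, 100], "hand": 1}

```text
t: 2.5
ee_pos: [0.5329, 0.2058, 0.1801]
orientation: [3.137, -0.164, -0.001]
ft_force: [0.6, 0.7, 0.4]
opening: 0.0
finger_force: 0.0
```

```bash
python3 - <<'E'
from h import *
from workcell import get_image
g=get_image("side");np.savez("s1.npz",**g)
cv2.imwrite("pics/s1.png",cv2.resize(g["color"][100:300,220:430],None,fx=3,fy=3)[...,::-1])
th=[174,*range(184,256,10),255]
plan((*polar(174),.114,-6))
E
```

```text
t 2.55 pos [0.5335, 0.2061, 0.1808] yaw -6.0 q [-0.44, 0.71, -0.01, 1.8, 0.01, 0.63, -2.14] F [0.3, -0.8, -0.4]
(np.float64(0.5324), np.float64(0.2079), 0.114, -6) slide [-1.0, -2.0, 67.0] ang [-0.0, -0.1, 0.0]
```

View pics/s1.png

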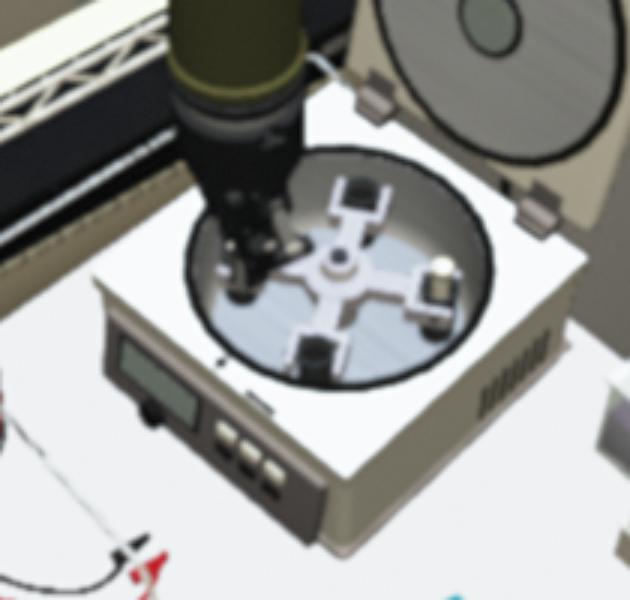

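The fingers hover over the gap between the target bucket and the next fork (crop (250,250), fork at (320,350)). I'll turn the hand parallel to that fork's side and go in.

```bash
cat >> h.py <<'E'
def fk(phi,d,z,r=.065):
    a=np.radians(phi);u=np.array([np.cos(a),np.sin(a)]);n=np.array([-u[1],u[0]])
    return (*f(C+r*u-d*n,4),z,round(phi-180,1))
E
python3 -c "
from h import *
plan(fk(218.6,.05,.18),fk(218.6,.05,.11))"
```

```text
t 2.55 pos [0.5335, 0.2061, 0.1808] yaw -6.0 q [-0.44, 0.71, -0.01, 1.8, 0.01, 0.63, -2.14] F [0.3, -0.8, -0.4]
(0.52, 0.1991, 0.18, 38.6) slide [-13.0, 8.0, 1.0] ang [-0.0, -0.1, -44.6]
(0.52, 0.1991, 0.11, 38.6) slide [-13.0, 8.0, 71.0] ang [-0.0, -0.1, -44.6]
```

```bash
python3 -c "
from h import *
plan(fk(218.6,.043,.18,.059),fk(218.6,.043,.11,.059))"
```

```text
t 2.55 pos [0.5335, 0.2061, 0.1808] yaw -6.0 q [-0.44, 0.71, -0.01, 1.8, 0.01, 0.63, -2.14] F [0.3, -0.8, -0.4]
(0.5291, 0.1974, 0.18, 38.6) slide [-3.0, 9.0, 1.0] ang [-0.0, -0.1, -44.6]
(0.5291, 0.1974, 0.11, 38.6) slide [-4.0, 9.0, 71.0] ang [-0.0, -0.1, -44.6]
```

>>> jog_arm:
  motion:
    - {"angular": [0, 0, -8], "slide": [-4, 9, 0], "hand": 1}
    - {"angular": [0, 0, -16], "slide": [-4, 9, 0], "hand": 1}
    - {"angular": [0, 0, -24], "slide": [-4, 9, 0], "hand": 1}
    - {"angular": [0, 0, -32], "slide": [-4, 9, 0], "hand": 1}
    - {"angular": [0, 0, -40], "slide": [-4, 9, 0], "hand": 1}
    - {"angular": [0, 0, -44.6], "slide": [-4, 9, 0], "hand": 1}
    - {"angular": [0, 0, -44.6], "slide": [-4, 9, 15], "hand": 1}
    - {"angular": [0, 0, -44.6], "slide": [-4, 9, 30], "hand": 1}

```text
t: 3.35
ee_pos: [0.5297, 0.1976, 0.1517]
orientation: [2.965, 1.038, 0.007]
ft_force: [-0.9, 0.2, 0.1]
opening: 0.0001
finger_force: 0.0
```

```bash
python3 -c "
from h import *
plan(fk(218.6,.043,.11,.059),fk(218.6,.036,.11,.062))"
```

```text
t 3.35 pos [0.5297, 0.1976, 0.1517] yaw 38.6 q [-0.31, 0.75, -0.22, 1.84, 0.28, 0.58, -1.6] F [-0.9, 0.2, 0.1]
(0.5291, 0.1974, 0.11, 38.6) slide [-1.0, -0.0, 42.0] ang [0.1, -0.3, -0.0]
(0.5311, 0.1901, 0.11, 38.6) slide [-4.0, 7.0, 42.0] ang [0.1, -0.3, -0.0]
```

Descending slowly.

>>> jog_arm:
  motion:
    - {"angular": [0, 0, 0], "slide": [0, 0, 8], "hand": 1}
    - {"angular": [0, 0, 0], "slide": [0, 0, 16], "hand": 1}
    - {"angular": [0, 0, 0], "slide": [0, 0, 24], "hand": 1}
    - {"angular": [0, 0, 0], "slide": [-1, 0, 32], "hand": 1}
    - {"angular": [0, 0, 0], "slide": [-1, 0, 40], "hand": 1}
    - {"angular": [0, 0, 0], "slide": [-1, 0, 41], "hand": 1}
    - {"angular": [0, 0, 0], "slide": [-1, 0, 41], "hand": 1}
    - {"angular": [0, 0, 0], "slide": [-1, 0, 41], "hand": 1}

```text
t: 4.15
ee_pos: [0.5274, 0.1968, 0.1092]
orientation: [-2.965, -1.039, -0.001]
ft_force: [-0.0, -0.2, 0.4]
opening: 0.0
finger_force: 0.0
```

```bash
python3 -c "
from h import *
plan(fk(218.6,.034,.11,.062),*[fk(p,.034,.11,.062) for p in (221,224,227,230,233,236)])"
```

```text
t 4.15 pos [0.5274, 0.1968, 0.1092] yaw 38.6 q [-0.33, 0.82, -0.19, 1.87, 0.3, 0.49, -1.62] F [-0.0, -0.2, 0.4]
(0.5323, 0.1885, 0.11, 38.6) slide [-1.0, 10.0, -1.0] ang [0.0, -0.0, 0.0]
(0.5329, 0.1856, 0.11, 41) slide [-3.0, 12.0, -1.0] ang [0.0, -0.0, -2.4]
(0.5338, 0.182, 0.11, 44) slide [-4.0, 16.0, -1.0] ang [0.0, -0.0, -5.4]
(0.5349, 0.1784, 0.11, 47) slide [-6.0, 19.0, -1.0] ang [0.0, -0.0, -8.4]
(0.5361, 0.175, 0.11, 50) slide [-7.0, 22.0, -1.0] ang [0.0, -0.0, -11.4]
(0.5375, 0.1715, 0.11, 53) slide [-8.0, 26.0, -1.0] ang [0.0, -0.0, -14.4]
(0.5391, 0.1682, 0.11, 56) slide [-9.0, 30.0, -1.0] ang [0.0, -0.0, -17.4]
```

>>> jog_arm:
  motion:
    - {"angular": [0, 0, 0], "slide": [-1, 4, 0], "hand": 1}
    - {"angular": [0, 0, 0], "slide": [-1, 8, 0], "hand": 1}
    - {"angular": [0, 0, -1], "slide": [-2, 10, 0], "hand": 1}
    - {"angular": [0, 0, -3], "slide": [-3, 13, 0], "hand": 1}
    - {"angular": [0, 0, -5.4], "slide": [-4, 16, 0], "hand": 1}
    - {"angular": [0, 0, -8.4], "slide": [-6, 19, 0], "hand": 1}
    - {"angular": [0, 0, -11.4], "slide": [-7, 22, 0], "hand": 1}
    - {"angular": [0, 0, -14.4], "slide": [-8, 26, 0], "hand": 1}

```text
t: 4.95
ee_pos: [0.537, 0.1712, 0.109]
orientation: [-2.808, -1.408, 0.001]
ft_force: [0.1, 0.0, -0.5]
opening: 0.0001
finger_force: 0.4
```

```bash
python3 - <<'E'
from h import *
from workcell import get_image
plan(*[fk(p,.034,.11,.062) for p in (236,239,242,245,248,251,254,257)])
g=get_image("side");a=get_image("top")["color"]
im=np.hstack([cv2.resize(g["color"][120:250,250:400],None,fx=2.6,fy=2.6),cv2.resize(a[135:265,225:350],None,fx=2.6,fy=2.6)])
cv2.imwrite("pics/p1.png",im[...,::-1])
E
```

```text
t 4.95 pos [0.537, 0.1712, 0.109] yaw 53.3 q [-0.24, 0.82, -0.26, 1.86, 0.4, 0.51, -1.42] F [0.1, 0.0, -0.5]
(0.5391, 0.1682, 0.11, 56) slide [-1.0, 3.0, -1.0] ang [-0.0, 0.0, -2.7]
(0.5409, 0.165, 0.11, 59) slide [-3.0, 7.0, -1.0] ang [-0.0, 0.0, -5.7]
(0.5429, 0.1618, 0.11, 62) slide [-4.0, 10.0, -1.0] ang [-0.0, 0.0, -8.7]
(0.545, 0.1588, 0.11, 65) slide [-5.0, 14.0, -1.0] ang [-0.0, 0.0, -11.7]
(0.5473, 0.1559, 0.11, 68) slide [-6.0, 17.0, -1.0] ang [-0.0, 0.0, -14.7]
(0.5497, 0.153, 0.11, 71) slide [-7.0, 21.0, -1.0] ang [-0.0, 0.0, -17.7]
(0.5522, 0.1504, 0.11, 74) slide [-8.0, 25.0, -1.0] ang [-0.0, 0.0, -20.7]
(0.5549, 0.1478, 0.11, 77) slide [-8.0, 28.0, -1.0] ang [-0.0, 0.0, -23.7]
```

View pics/p1.png

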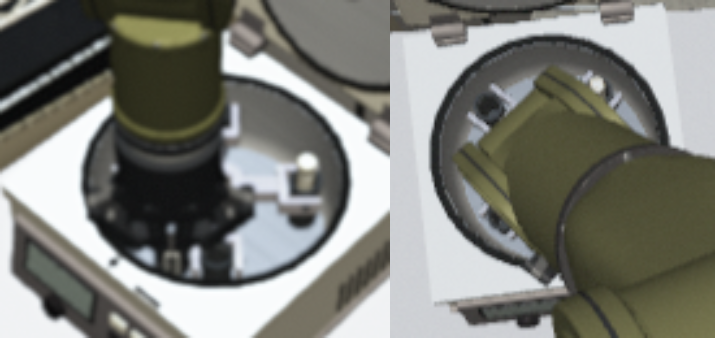

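The side view shows the fingers in the gap beside the fork. In the top view the sample tube has moved to about (306,167), so the rotor is turning the right way. Continuing.

>>> jog_arm:
  motion:
    - {"angular": [0, 0, -2.7], "slide": [-1, 3, 0], "hand": 1}
    - {"angular": [0, 0, -5.7], "slide": [-3, 7, 0], "hand": 1}
    - {"angular": [0, 0, -8.7], "slide": [-4, 10, 0], "hand": 1}
    - {"angular": [0, 0, -11.7], "slide": [-5, 14, 0], "hand": 1}
    - {"angular": [0, 0, -14.7], "slide": [-6, 17, 0], "hand": 1}
    - {"angular": [0, 0, -17.7], "slide": [-7, 21, 0], "hand": 1}
    - {"angular": [0, 0, -20.7], "slide": [-8, 25, 0], "hand": 1}
    - {"angular": [0, 0, -23.7], "slide": [-8, 28, 0], "hand": 1}

```text
t: 5.85
ee_pos: [0.5546, 0.1477, 0.1089]
orientation: [2.462, 1.952, -0.001]
ft_force: [-0.6, -0.1, 0.5]
opening: -0.0001
finger_force: 0.4
```

```bash
python3 - <<'E'
from h import *
from workcell import get_image
plan(*[fk(p,.034,.11,.062) for p in (260,263,266,268,270,272,274)])
P=cloud(get_image("side"));D=np.hypot(P[...,0]-C[0],P[...,1]-C[1])
m=(P[...,2]>.132)&(P[...,2]<.15)&(D>.055)&(D<.085)
nn,l,st,c=cv2.connectedComponentsWithStats(m.astype(np.uint8))
for i in range(1,nn):
    if st[i,4]>4: q=P[l==i].mean(0); print(st[i,4],f(c[i],0),f(q),np.degrees(np.arctan2(q[1]-C[1],q[0]-C[0])).round(1))
E
```

```text
t 5.85 pos [0.5546, 0.1477, 0.1089] yaw 76.8 q [-0.12, 0.85, -0.39, 1.83, 0.54, 0.58, -1.08] F [-0.6, -0.1, 0.5]
(0.5578, 0.1454, 0.11, 80) slide [-2.0, 4.0, -1.0] ang [-0.0, 0.0, -3.2]
(0.5607, 0.1432, 0.11, 83) slide [-3.0, 7.0, -1.0] ang [-0.0, 0.0, -6.2]
(0.5638, 0.1411, 0.11, 86) slide [-4.0, 11.0, -1.0] ang [-0.0, 0.0, -9.2]
(0.5659, 0.1398, 0.11, 88) slide [-5.0, 13.0, -1.0] ang [-0.0, 0.0, -11.2]
(0.568, 0.1386, 0.11, 90) slide [-6.0, 15.0, -1.0] ang [-0.0, 0.0, -13.2]
(0.5702, 0.1375, 0.11, 92) slide [-6.0, 18.0, -1.0] ang [-0.0, 0.0, -15.2]
(0.5724, 0.1364, 0.11, 94) slide [-7.0, 20.0, -1.0] ang [-0.0, 0.0, -17.2]
49 [364.0, 172.0] [0.671, 0.183, 0.14] -14.3
95 [338.0, 213.0] [0.566, 0.136, 0.141] -118.9
47 [320.0, 214.0] [0.535, 0.155, 0.144] -145.9
```

>>> jog_arm:
  motion:
    - {"angular": [0, 0, -3.2], "slide": [-2, 4, 0], "hand": 1}
    - {"angular": [0, 0, -6.2], "slide": [-3, 7, 0], "hand": 1}
    - {"angular": [0, 0, -9.2], "slide": [-4, 11, 0], "hand": 1}
    - {"angular": [0, 0, -11.2], "slide": [-5, 13, 0], "hand": 1}
    - {"angular": [0, 0, -13.2], "slide": [-6, 15, 0], "hand": 1}
    - {"angular": [0, 0, -15.2], "slide": [-6, 18, 0], "hand": 1}
    - {"angular": [0, 0, -15.2], "slide": [-6, 18, 0], "hand": 1}
    - {"angular": [0, 0, -15.2], "slide": [-6, 18, 0], "hand": 1}

```text
t: 6.7
ee_pos: [0.5709, 0.1383, 0.109]
orientation: [2.185, 2.257, 0.0]
ft_force: [0.1, 0.3, -0.7]
opening: -0.0002
finger_force: 0.0
```

```bash
cat >> h.py <<'E'
def sample(name="side"):
    """white cap of the sample tube, cast onto its top height"""
    from workcell import get_image
    g=get_image(name);P=cloud(g);D=np.hypot(P[...,0]-C[0],P[...,1]-C[1])
    m=(P[...,2]>.138)&(P[...,2]<.15)&(D>.05)&(D<.09)&(g["color"].min(-1)>110)
    nn,l,st,c=cv2.connectedComponentsWithStats(m.astype(np.uint8))
    for i in range(1,nn):
        if st[i,4]>4:
            q=ray(g,*c[i],.142);d=q[:2]-C; print(name,st[i,4],f(c[i],1),f(q),"r",f(np.hypot(*d)),"ang",f(np.degrees(np.arctan2(d[1],d[0])),1))
    return g
E
python3 - <<'E'
from h import *
plan(*[fk(p,.034,.11,.062) for p in (272,274,276,278)])
np.savez("s2.npz",**sample());sample("top")
S=load("side0");P=cloud(S);D=np.hypot(P[...,0]-C[0],P[...,1]-C[1]);m=(P[...,2]>.138)&(P[...,2]<.15)&(D>.05)&(D<.09)&(S["color"].min(-1)>110)
v,u=np.where(m);print("ref start",f(ray(S,u.mean(),v.mean(),.142)))
E
```

```text
t 6.7 pos [0.5709, 0.1383, 0.109] yaw 91.8 q [-0.05, 0.87, -0.47, 1.78, 0.62, 0.64, -0.85] F [0.1, 0.3, -0.7]
(0.5702, 0.1375, 0.11, 92) slide [-1.0, -1.0, -1.0] ang [0.0, -0.0, -0.2]
(0.5724, 0.1364, 0.11, 94) slide [-2.0, 1.0, -1.0] ang [0.0, -0.0, -2.2]
(0.5747, 0.1354, 0.11, 96) slide [-3.0, 4.0, -1.0] ang [0.0, -0.0, -4.2]
(0.577, 0.1345, 0.11, 98) slide [-4.0, 6.0, -1.0] ang [0.0, -0.0, -6.2]
top 22 [284.7, 160.2] [0.675, 0.205, 0.142] r 0.074 ang 3.4
ref start [0.647, 0.147, 0.142]
```

>>> jog_arm:
  motion:
    - {"angular": [0, 0, -1], "slide": [-1, 1, 0], "hand": 1}
    - {"angular": [0, 0, -2.2], "slide": [-2, 2, 0], "hand": 1}
    - {"angular": [0, 0, -3.2], "slide": [-3, 3, 0], "hand": 1}
    - {"angular": [0, 0, -4.2], "slide": [-3, 5, 0], "hand": 1}
    - {"angular": [0, 0, -4.2], "slide": [-3, 5, 0], "hand": 1}
    - {"angular": [0, 0, -4.2], "slide": [-3, 2, 0], "hand": 1}
    - {"angular": [0, 0, -4.2], "slide": [-3, -3, 0], "hand": 1}
    - {"angular": [0, 0, -4.2], "slide": [-3, -5, 0], "hand": 1}

```text
t: 7.6
ee_pos: [0.5652, 0.1351, 0.109]
orientation: [-2.099, -2.338, 0.001]
ft_force: [-0.4, -0.3, -0.1]
opening: 0.0003
finger_force: 0.0
```

```bash
python3 - <<'E'
from h import *
plan();sample("top")
E
```

```text
t 7.6 pos [0.5652, 0.1351, 0.109] yaw 96.2 q [-0.04, 0.87, -0.48, 1.8, 0.64, 0.64, -0.8] F [-0.4, -0.3, -0.1]
top 34 [283.0, 160.9] [0.674, 0.209, 0.142] r 0.072 ang 6.6
```

Within about 2 mm of the mark. Lifting out and moving toward the rack.

>>> jog_arm:
  motion:
    - {"angular": [0, 0, 0], "slide": [0, 0, -10], "hand": 1}
    - {"angular": [0, 0, 0], "slide": [0, 0, -35], "hand": 1}
    - {"angular": [0, 0, 0], "slide": [0, 0, -70], "hand": 1}
    - {"angular": [0, 0, 0], "slide": [0, 0, -110], "hand": 1}
    - {"angular": [0, 0, 0], "slide": [0, 0, -150], "hand": 1}
    - {"angular": [0, 0, 0], "slide": [-40, 20, -150], "hand": 1}
    - {"angular": [0, 0, 0], "slide": [-80, 30, -150], "hand": 1}
    - {"angular": [0, 0, 0], "slide": [-120, 40, -150], "hand": 1}

```text
t: 8.45
ee_pos: [0.6194, 0.0187, 0.2604]
orientation: [2.098, 2.337, 0.002]
ft_force: [0.6, 0.0, 0.2]
opening: -0.0003
finger_force: 0.0
```

```bash
python3 - <<'E'
from h import *
plan((.5005,-.098,.20,30))
E
```

```text
t 8.45 pos [0.6194, 0.0187, 0.2604] yaw 96.2 q [0.23, 0.73, -0.63, 1.56, 0.48, 1.01, -0.42] F [0.6, 0.0, 0.2]
(0.5005, -0.098, 0.2, 30) slide [-103.0, -131.0, 60.0] ang [0.1, -0.0, 66.2]
```

>>> jog_arm:
  motion:
    - {"angular": [0, 0, 0], "slide": [-28, -35, 0], "hand": 1}
    - {"angular": [0, 0, 0], "slide": [-55, -70, 0], "hand": 1}
    - {"angular": [0, 0, 0], "slide": [-82, -105, 0], "hand": 1}
    - {"angular": [0, 0, 0], "slide": [-103, -131, 0], "hand": 1}
    - {"angular": [0, 0, 0], "slide": [-103, -131, 30], "hand": 1}
    - {"angular": [0, 0, 0], "slide": [-103, -131, 60], "hand": 1}
    - {"angular": [0, 0, 0], "slide": [-103, -131, 60], "hand": 1}
    - {"angular": [0, 0, 0], "slide": [-103, -131, 60], "hand": 1}

```text
t: 9.25
ee_pos: [0.4997, -0.0961, 0.1998]
orientation: [2.099, 2.337, 0.0]
ft_force: [0.4, 0.6, 0.9]
opening: -0.0001
finger_force: 0.0
```

```bash
python3 - <<'E'
from h import *
from workcell import get_image
plan((.5005,-.098,.119,96.2))
g=sample("top");s=sample("side");np.savez("t3.npz",**g)
a=cv2.resize(g["color"][135:270,225:345],None,fx=3.3,fy=3.3,interpolation=cv2.INTER_CUBIC)
b=cv2.resize(s["color"][250:385,300:420],None,fx=3.3,fy=3.3,interpolation=cv2.INTER_CUBIC)
cv2.imwrite("pics/t3.png",np.hstack([a,b])[...,::-1])
E
```

```text
t 9.25 pos [0.4997, -0.0961, 0.1998] yaw 96.2 q [0.47, 0.67, -0.6, 1.95, 0.58, 0.69, -0.38] F [0.4, 0.6, 0.9]
(0.5005, -0.098, 0.119, 96.2) slide [-2.0, 1.0, 81.0] ang [0.0, -0.0, -0.0]
top 33 [283.0, 161.0] [0.674, 0.209, 0.142] r 0.072 ang 6.6
```

View pics/t3.png

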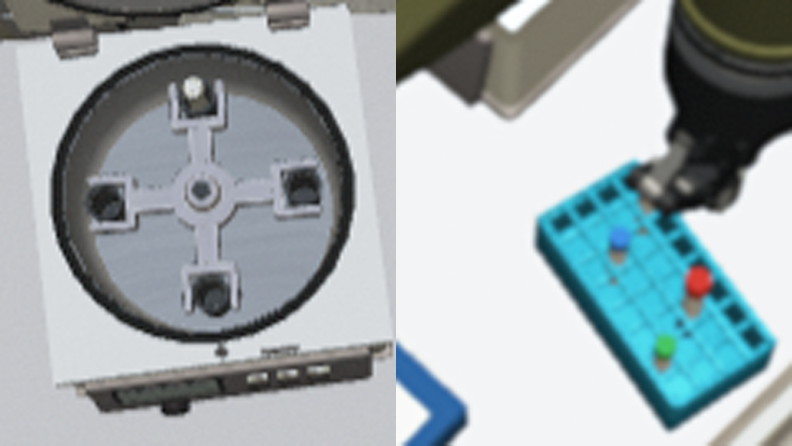

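The front bucket (crop (211,295)) lies on the hub (202,190) to mark (221,350) line to within about 2 mm. The hand is over the rack, with the red cap at crop (698,280) in the side view. Descending over the red tube.

>>> jog_arm:
  motion:
    - {"angular": [0, 0, 0], "slide": [-2, 1, 20], "hand": 1}
    - {"angular": [0, 0, 0], "slide": [-2, 1, 40], "hand": 1}
    - {"angular": [0, 0, 0], "slide": [-2, 1, 55], "hand": 1}
    - {"angular": [0, 0, 0], "slide": [-2, 1, 65], "hand": 1}
    - {"angular": [0, 0, 0], "slide": [-2, 1, 73], "hand": 1}
    - {"angular": [0, 0, 0], "slide": [-2, 1, 78], "hand": 1}
    - {"angular": [0, 0, 0], "slide": [-2, 1, 80], "hand": 1}
    - {"angular": [0, 0, 0], "slide": [-2, 1, 80], "hand": 1}

```text
t: 10.15
ee_pos: [0.5008, -0.0983, 0.1192]
orientation: [2.099, 2.337, 0.0]
ft_force: [0.2, -0.7, -0.3]
opening: -0.0001
finger_force: 0.0
```

```bash
python3 - <<'E'
from h import *
from workcell import get_image
plan()
s=get_image("side");cv2.imwrite("pics/s4.png",cv2.resize(s["color"][260:390,320:440],None,fx=4,fy=4)[...,::-1])
E
```

```text
t 10.15 pos [0.5008, -0.0983, 0.1192] yaw 96.1 q [0.39, 0.79, -0.47, 2.01, 0.72, 0.51, -0.5] F [0.2, -0.7, -0.3]
```

View pics/s4.png

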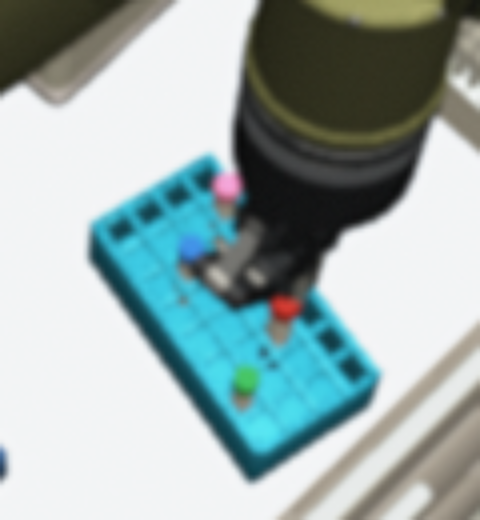

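```bash
python3 - <<'E'
from h import *
from workcell import get_image
s=get_image("side");P=cloud(s)
for n,p in(("tip",(.5008,-.0983,.100)),("cap",(.5005,-.098,.079))):
    u,v=proj(s,p);print(n,f((u,v),1),"crop",f(((u-320)*4,(v-260)*4),0))
m=(s["color"].max(-1)<110)&(P[...,2]>.085)&(P[...,2]<.115)&(abs(P[...,0]-.5)<.08)&(abs(P[...,1]+.098)<.08)
q=P[m];print(m.sum(),f(q.min(0)),f(np.median(q,0)),f(q.max(0)))
lo=q[q[:,2]<.105];print(len(lo),f(np.median(lo,0)) if len(lo) else "")
E
```

```text
tip [392.1, 329.6] crop [288.0, 279.0]
cap [390.6, 334.3] crop [283.0, 297.0]
15 [0.49, -0.109, 0.106] [0.496, -0.108, 0.111] [0.504, -0.104, 0.114]
0
```

The fingertips project to crop (288,279), just above the red cap at (283,297). The pose is right, so I'll hold still.

>>> jog_arm:
  motion:
    - {"angular": [0, 0, 0], "slide": [0, 0, 0], "hand": 1}
    - {"angular": [0, 0, 0], "slide": [0, 0, 0], "hand": 1}
    - {"angular": [0, 0, 0], "slide": [0, 0, 0], "hand": 1}
    - {"angular": [0, 0, 0], "slide": [0, 0, 0], "hand": 1}
    - {"angular": [0, 0, 0], "slide": [0, 0, 0], "hand": 1}
    - {"angular": [0, 0, 0], "slide": [0, 0, 0], "hand": 1}
    - {"angular": [0, 0, 0], "slide": [0, 0, 0], "hand": 1}
    - {"angular": [0, 0, 0], "slide": [0, 0, 0], "hand": 1}

```text
t: 11.05
ee_pos: [0.5006, -0.0983, 0.119]
orientation: [2.099, 2.337, -0.0]
ft_force: [-1.0, -0.5, 0.6]
opening: -0.0001
finger_force: 0.0
```

>>> jog_arm:
  motion:
    - {"angular": [0, 0, 0], "slide": [0, 0, 0], "hand": 1}
    - {"angular": [0, 0, 0], "slide": [0, 0, 0], "hand": 1}
    - {"angular": [0, 0, 0], "slide": [0, 0, 0], "hand": 1}
    - {"angular": [0, 0, 0], "slide": [0, 0, 0], "hand": 1}
    - {"angular": [0, 0, 0], "slide": [0, 0, 0], "hand": 1}
    - {"angular": [0, 0, 0], "slide": [0, 0, 0], "hand": 1}
    - {"angular": [0, 0, 0], "slide": [0, 0, 0], "hand": 1}
    - {"angular": [0, 0, 0], "slide": [0, 0, 0], "hand": 1}

```text
t: 11.85
ee_pos: [0.5006, -0.0983, 0.119]
orientation: [2.099, 2.337, -0.0]
ft_force: [-0.3, 1.4, 0.3]
opening: -0.0001
finger_force: 0.0
```

>>> jog_arm:
  motion:
    - {"angular": [0, 0, 0], "slide": [0, 0, 0], "hand": 1}
    - {"angular": [0, 0, 0], "slide": [0, 0, 0], "hand": 1}
    - {"angular": [0, 0, 0], "slide": [0, 0, 0], "hand": 1}
    - {"angular": [0, 0, 0], "slide": [0, 0, 0], "hand": 1}
    - {"angular": [0, 0, 0], "slide": [0, 0, 0], "hand": 1}
    - {"angular": [0, 0, 0], "slide": [0, 0, 0], "hand": 1}
    - {"angular": [0, 0, 0], "slide": [0, 0, 0], "hand": 1}
    - {"angular": [0, 0, 0], "slide": [0, 0, 0], "hand": 1}

```text
t: 12.65
ee_pos: [0.5005, -0.0983, 0.119]
orientation: [2.099, 2.337, -0.0]
ft_force: [0.1, -0.3, -0.0]
opening: 0.0001
finger_force: 0.0
```

>>> jog_arm:
  motion:
    - {"angular": [0, 0, 0], "slide": [0, 0, -20], "hand": 1}
    - {"angular": [0, 0, 0], "slide": [0, 0, -50], "hand": 1}
    - {"angular": [0, 0, 0], "slide": [0, 0, -90], "hand": 1}
    - {"angular": [0, 0, 0], "slide": [0, 0, -130], "hand": 1}
    - {"angular": [0, 0, 0], "slide": [0, 0, -140], "hand": 1}
    - {"angular": [0, 0, 0], "slide": [0, 0, -140], "hand": 1}
    - {"angular": [0, 0, 0], "slide": [0, 0, -140], "hand": 1}
    - {"angular": [0, 0, 0], "slide": [0, 0, -140], "hand": 1}

```text
t: 13.45
ee_pos: [0.4995, -0.0985, 0.2574]
orientation: [-2.098, -2.335, 0.003]
ft_force: [0.0, 0.2, 0.4]
opening: -0.0001
finger_force: 0.0
```

```bash
python3 - <<'E'
from h import *
sample("top")
x,y=polar(187.2)
plan((x,y,.26,60),(x,y,.162,60))
E
```

```text
top 33 [283.0, 161.0] [0.674, 0.209, 0.142] r 0.072 ang 6.6
t 13.5 pos [0.4996, -0.0984, 0.2575] yaw 96.1 q [0.52, 0.59, -0.67, 1.88, 0.49, 0.84, -0.3] F [-0.2, 0.2, -0.5]
(np.float64(0.5326), np.float64(0.1918), 0.26, 60) slide [285.0, 64.0, -3.0] ang [-0.2, 0.0, 36.1]
(np.float64(0.5326), np.float64(0.1918), 0.162, 60) slide [285.0, 64.0, 95.0] ang [-0.2, 0.0, 36.1]
```

>>> jog_arm:
  motion:
    - {"angular": [0, 0, 0], "slide": [45, 10, 0], "hand": 1}
    - {"angular": [0, 0, 0], "slide": [90, 20, 0], "hand": 1}
    - {"angular": [0, 0, 0], "slide": [135, 30, 0], "hand": 1}
    - {"angular": [0, 0, 0], "slide": [180, 40, 0], "hand": 1}
    - {"angular": [0, 0, 0], "slide": [225, 50, 0], "hand": 1}
    - {"angular": [0, 0, 0], "slide": [265, 60, 0], "hand": 1}
    - {"angular": [0, 0, 0], "slide": [285, 64, 0], "hand": 1}
    - {"angular": [0, 0, 0], "slide": [285, 64, 0], "hand": 1}

```text
t: 14.3
ee_pos: [0.5326, 0.1967, 0.258]
orientation: [-2.09, -2.342, -0.002]
ft_force: [-0.1, -0.5, -0.6]
opening: -0.0
finger_force: 0.0
```

```bash
python3 - <<'E'
from h import *
plan((*polar(187.2),.162,96.1))
E
```

```text
t 14.3 pos [0.5326, 0.1967, 0.258] yaw 96.5 q [-0.07, 0.66, -0.63, 1.72, 0.47, 0.92, -0.77] F [-0.1, -0.5, -0.6]
(np.float64(0.5326), np.float64(0.1918), 0.162, 96.1) slide [-5.0, -0.0, 96.0] ang [-0.1, -0.2, 0.4]
```

>>> jog_arm:
  motion:
    - {"angular": [0, 0, 0], "slide": [0, 0, 25], "hand": 1}
    - {"angular": [0, 0, 0], "slide": [0, 0, 45], "hand": 1}
    - {"angular": [0, 0, 0], "slide": [0, 0, 60], "hand": 1}
    - {"angular": [0, 0, 0], "slide": [0, 0, 72], "hand": 1}
    - {"angular": [0, 0, 0], "slide": [0, 0, 82], "hand": 1}
    - {"angular": [0, 0, 0], "slide": [0, 0, 90], "hand": 1}
    - {"angular": [0, 0, 0], "slide": [0, 0, 95], "hand": 1}
    - {"angular": [0, 0, 0], "slide": [0, 0, 95], "hand": 1}

```text
t: 15.1
ee_pos: [0.5336, 0.1917, 0.1635]
orientation: [-2.099, -2.337, 0.001]
ft_force: [-0.0, 0.2, -0.9]
opening: -0.0002
finger_force: 0.0
```

```bash
python3 - <<'E'
from h import *
plan((*polar(187.2),.162,96.1))
E
```

```text
t 15.1 pos [0.5336, 0.1917, 0.1635] yaw 96.1 q [-0.11, 0.78, -0.54, 1.81, 0.59, 0.72, -0.87] F [-0.0, 0.2, -0.9]
(np.float64(0.5326), np.float64(0.1918), 0.162, 96.1) slide [0.0, -1.0, 2.0] ang [-0.0, 0.0, 0.0]
```

On target (42 mm above the mouth, tips about 23 mm). Holding, then withdrawing.

>>> jog_arm:
  motion:
    - {"angular": [0, 0, 0], "slide": [0, 0, 0], "hand": 1}
    - {"angular": [0, 0, 0], "slide": [0, 0, 0], "hand": 1}
    - {"angular": [0, 0, 0], "slide": [0, 0, 0], "hand": 1}
    - {"angular": [0, 0, 0], "slide": [0, 0, 0], "hand": 1}
    - {"angular": [0, 0, 0], "slide": [0, 0, 0], "hand": 1}
    - {"angular": [0, 0, 0], "slide": [0, 0, 0], "hand": 1}
    - {"angular": [0, 0, 0], "slide": [0, 0, 0], "hand": 1}
    - {"angular": [0, 0, 0], "slide": [0, 0, 0], "hand": 1}

```text
t: 15.9
ee_pos: [0.5337, 0.1919, 0.164]
orientation: [2.099, 2.337, -0.0]
ft_force: [-0.1, -0.1, -0.5]
opening: -0.0
finger_force: 0.0
```

>>> jog_arm:
  motion:
    - {"angular": [0, 0, 0], "slide": [0, 0, 0], "hand": 1}
    - {"angular": [0, 0, 0], "slide": [0, 0, 0], "hand": 1}
    - {"angular": [0, 0, 0], "slide": [0, 0, 0], "hand": 1}
    - {"angular": [0, 0, 0], "slide": [0, 0, 0], "hand": 1}
    - {"angular": [0, 0, 0], "slide": [0, 0, 0], "hand": 1}
    - {"angular": [0, 0, 0], "slide": [0, 0, 0], "hand": 1}
    - {"angular": [0, 0, 0], "slide": [0, 0, 0], "hand": 1}
    - {"angular": [0, 0, 0], "slide": [0, 0, 0], "hand": 1}

```text
t: 16.7
ee_pos: [0.5337, 0.1919, 0.164]
orientation: [2.099, 2.337, -0.0]
ft_force: [-0.1, -0.2, -0.2]
opening: -0.0001
finger_force: 0.0
```

>>> jog_arm:
  motion:
    - {"angular": [0, 0, 0], "slide": [0, 0, 0], "hand": 1}
    - {"angular": [0, 0, 0], "slide": [0, 0, 0], "hand": 1}
    - {"angular": [0, 0, 0], "slide": [0, 0, 0], "hand": 1}
    - {"angular": [0, 0, 0], "slide": [0, 0, 0], "hand": 1}
    - {"angular": [0, 0, 0], "slide": [0, 0, 0], "hand": 1}
    - {"angular": [0, 0, 0], "slide": [0, 0, 0], "hand": 1}
    - {"angular": [0, 0, 0], "slide": [0, 0, 0], "hand": 1}
    - {"angular": [0, 0, 0], "slide": [0, 0, 0], "hand": 1}

```text
t: 17.5
ee_pos: [0.5337, 0.1919, 0.164]
orientation: [2.099, 2.337, -0.0]
ft_force: [0.2, 0.5, -0.0]
opening: -0.0004
finger_force: 0.0
```

>>> jog_arm:
  motion:
    - {"angular": [0, 0, 0], "slide": [0, 0, -25], "hand": 1}
    - {"angular": [0, 0, 0], "slide": [0, 0, -60], "hand": 1}
    - {"angular": [0, 0, 0], "slide": [0, 0, -100], "hand": 1}
    - {"angular": [0, 0, 0], "slide": [-40, 0, -110], "hand": 1}
    - {"angular": [0, 0, 0], "slide": [-80, 0, -110], "hand": 1}
    - {"angular": [0, 0, 0], "slide": [-120, 0, -110], "hand": 1}
    - {"angular": [0, 0, 0], "slide": [-160, 0, -110], "hand": 1}
    - {"angular": [0, 0, 0], "slide": [-200, 0, -110], "hand": 1}

```text
t: 18.3
ee_pos: [0.5551, -0.0086, 0.2741]
orientation: [2.099, 2.337, 0.0]
ft_force: [0.7, -0.1, -0.4]
opening: 0.0001
finger_force: 0.0
```

>>> jog_arm:
  motion:
    - {"angular": [0, 0, 0], "slide": [-25, 0, 0], "hand": 1}
    - {"angular": [0, 0, 0], "slide": [-40, 0, 0], "hand": 1}
    - {"angular": [0, 0, 0], "slide": [-40, 0, 0], "hand": 1}
    - {"angular": [0, 0, 0], "slide": [-40, 0, 0], "hand": 1}
    - {"angular": [0, 0, 0], "slide": [-40, 0, 0], "hand": 1}
    - {"angular": [0, 0, 0], "slide": [-40, 0, 0], "hand": 1}
    - {"angular": [0, 0, 0], "slide": [-40, 0, 0], "hand": 1}
    - {"angular": [0, 0, 0], "slide": [-40, 0, 0], "hand": 1}

```text
t: 19.1
ee_pos: [0.5594, -0.046, 0.274]
orientation: [-2.098, -2.338, -0.0]
ft_force: [0.7, 0.1, 0.2]
opening: -0.0001
finger_force: 0.0
```

```bash
python3 - <<'E'
from h import *
from workcell import r
plan();sample("top")
print(r.sign_off())
E
```

```text
t 19.1 pos [0.5594, -0.046, 0.274] yaw 96.2 q [0.39, 0.64, -0.66, 1.72, 0.47, 0.95, -0.35] F [0.7, 0.1, 0.2]
top 34 [283.1, 161.0] [0.674, 0.209, 0.142] r 0.072 ang 6.4
the job is handed in; nothing more can be done
None
```

The job is handed in, with no verdict returned: the empty bucket opposite the sample tube stands about 2 mm from the loading mark by the top camera, I held for over 2 s above the long (red-capped) spare tube and then above that bucket, and the hand finished about 28 cm away.

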